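# Lay out milling setup pieces on their shadow tiles

### The arm

A 6-joint arm with a two-finger parallel gripper is mounted at the origin on the work surface. World frame = base frame: x ahead of the robot, y to its left, z up, the work surface at z = 0. Lengths are in m, angles in rad, forces in N, time in s.
With the tool pointing down it reaches from about 0.35 to 0.775 m from the base axis. Payload 7.3 kg.
Tool frame: the origin (TCP) lies on the centre line of the jaws, within the pads' length; the fingertips stand 11 mm ahead of it and the grasp point (between the pads) lies 8 mm behind it; z points along the fingers, y is the direction in which the jaws open and shut (so a half turn about z gives the same grasp; the last joint's range is limited). The gripper opens to 92 mm and grips with 3 to 60 N. Pads are 19 mm wide; open, the fingers measure 130 mm over their backs; the gripper's body (75 mm by 190 mm) begins 47 mm behind the grasp point.
Start: joints at [-1.355, 0.342, 1.524, -0, 1.275, -0.146], TCP at [0.186, -0.491, 0.238] pointing down, gripper open.
Joint ranges: [-2.53, 2.53], [-0.77, 2.02], [0.04, 2.7], [-1, 4.14], [0.28, 2.66], [-3.11, 3.11]. Speed limits (rad/s): [2.57, 2.57, 3.14, 3.14, 3.14, 3.14].

### API

Orientations are given as [roll, pitch, yaw] about the fixed x, y, z axes, in that order (R = Rz(yaw) Ry(pitch) Rx(roll)).
In Python, from cell import robot gives the robot as it stands.
- The arm moves only by the tool jog_arm, never from a script. Its argument "deltas" is one flat list of numbers, 6 for each row, row after row: the shift along the world's x, y, z in units of 0.1 m (1.0 is 0.1 m), then the turn, a rotation vector about the world's x, y, z in units of 90 degrees (1.0 is 90 degrees). A call has 1 to 5 rows; each row is the pose to reach, as a shift and turn from the pose commanded when the call began; what a row does not reach only later rows make up. A row lasts 1/12 s, in which the tool goes at most 41.7 mm and 7.16 degrees, less where a joint would pass 70% of its speed; a pose out of reach is approached as far as the arm can. A call with a number of a shift or a turn outside -1 to 1 is refused whole. A call with a gripper value outside its range is refused whole. "claw" is the opening, from 0 (shut) to 1 (fully open), set as the call begins (left out, the last holds). The fingers move at their own pace and stop on an object; "newtons" is the grip in N (left out, the last holds). Time passes only in rows, so rows that repeat a pose let the fingers close. It gives the time, the measured TCP pose, the force and the opening at its end, in the units of the state.
- robot.observe(): the state, without advancing time (a new reading comes with each control period).
- robot.read_camera(name): name is "scene" or "side" or "wrist"; returns the picture (384x512x3 uint8, red, green, blue); there is no depth.
- robot.camera_params(name): a dict with "fx", "fy", "cx", "cy" (pixels), "R" (3x3) and "t" (3): a world point X has camera coordinates R X + t. Camera axes: x right, y down, z forward; pixel columns grow to the right and rows downward; lengths in m; the calibration is good to about 2 mm. A picture is of the moment at which its call begins: read the wrist's pose just before it. camera_params takes no time and is no camera call; for the wrist camera it gives the pose at the moment of the call.
- robot.hand_in(): hands the job in, once; it reports no verdict.
The state is a dict: "time": time; "qpos": joint angles; "qvel": joint speeds; "joint_efforts": joint torques, N m; "tool_pos": TCP position; "tool_rot": TCP orientation; "contact_force": force on the tool from outside, world axes, zero at the start; "torque": the same for the moment, N m; "opening": finger opening in m.
Only numpy, scipy, OpenCV 4.12 (cv2) and the standard library are available. Lean on these libraries where they do the work, as an engineer would, in place of code of your own. Each camera call takes 0.05 s, during which the arm holds its last target. There are 200 camera calls.

### The job

Lay out the setup pieces for the next milling job: put the vee block, the drill chuck, the parallel bar and the slotted clamp strap each on the grey foam tile that bears its own black silhouette, centred on the silhouette and, except for the round chuck, turned in line with it (either way round). Each must stand the same way up as it stood on the bench; leave the oil bottle and the screwdriver where they are.

Things in the scene. Friction and masses are not known exactly. Their poses are not given: they have to be found in the camera images.
- vee_mid (a point): Steel vee block, a heavy rectangular block 70 long (its x) x 46 wide (y) x 40 mm high with an open V groove along its length on top (groove about 32 mm wide at the top, 22 mm deep). About 0.55 kg. Grasp it across its 46 mm width. Loose; stands upright at the start and has to end the same way up. Point at its centre, half-way up; z up.
- chuck_mid (a point): Steel drill chuck standing on its nose, round from above: body 46 mm in diameter from 14 to 54 mm above its foot with two dark bands, tapering below to a flat nose 34 mm across; on top a plain shank 19 mm in diameter from 58 to 80 mm. 80 mm high in all, about 0.5 kg. Its heading is of no account. Loose; stands upright at the start and has to end the same way up. Point at its centre, half-way up; z up.
- bar_mid (a point): Steel parallel, a slim straight bar 110 long (its x) x 14 wide (y) x 25 mm high standing on its narrow edge, with three dark holes in its sides. About 0.28 kg. Grasp it across its 14 mm width. Loose; stands upright at the start and has to end the same way up. Point at its centre, half-way up; z up.
- strap_mid (a point): Aluminium clamp strap lying flat: 85 long (its x) x 32 wide (y) x 16 mm high, with rounded ends and a long slot through the middle (13 mm wide, 20 to 30 mm long). About 0.15 kg. Grasp it across its 32 mm width. Loose; stands upright at the start and has to end the same way up. Point at its centre, half-way up; z up.
- tile_vee: Fixed flat tile of light grey foam, 130 x 72 x 4 mm (top 4 mm above the bench), with a flat black silhouette centred on it: a plain broad rectangle 76 (along x) x 52 mm, for the vee block. Origin at the centre of the tile's underside, directly under the silhouette's centre; x along the tile's long side, z up. The silhouette is only a marking, with no recess.
- tile_chuck: Fixed flat tile of light grey foam, 130 x 72 x 4 mm (top 4 mm above the bench), with a flat black silhouette centred on it: a disc 52 mm in diameter, for the drill chuck. Origin at the centre of the tile's underside, directly under the silhouette's centre; x along the tile's long side, z up. The silhouette is only a marking, with no recess.
- tile_bar: Fixed flat tile of light grey foam, 130 x 72 x 4 mm (top 4 mm above the bench), with a flat black silhouette centred on it: a long thin rectangle 116 (along x) x 20 mm, for the parallel bar. Origin at the centre of the tile's underside, directly under the silhouette's centre; x along the tile's long side, z up. The silhouette is only a marking, with no recess.
- tile_strap: Fixed flat tile of light grey foam, 130 x 72 x 4 mm (top 4 mm above the bench), with a flat black silhouette centred on it: a round-ended shape 91 (along x) x 38 mm with a small grey slot mark in its middle, for the clamp strap. Origin at the centre of the tile's underside, directly under the silhouette's centre; x along the tile's long side, z up. The silhouette is only a marking, with no recess.
- oil: Bystander: white bottle of cutting oil with a red cap, 56 mm in diameter, 140 mm high, standing to the left of the work. Origin at the centre of its foot. Leave it alone.
- driver: Bystander: screwdriver lying on the bench to the right of the work, roughly along x, handle towards the robot. Origin at the underside of its middle. Leave it alone.
Not all that is in view belongs to the job. What is shaped like the part that bears chuck_mid but pink or red is not meant.

How it is judged:
At the end, for the whole second after the job is handed in: Each piece rests on its own tile, released and at rest: centre within 10 mm of the tile's centre, height within 5 mm of resting on the tile, the same way up as at the start within 0.15 rad, and (all but the chuck) its length within 0.2 rad of the tile's long side, either way round (horizontal distance between vee_mid and tile_vee below 0.01 m and angle between each of vee_mid, chuck_mid, bar_mid, strap_mid's own z axis and vertical below 0.15 rad and z of vee_mid in the frame of tile_vee between 0.019 and 0.029 m and linear speed of each of vee, chuck, bar, strap below 0.02 m/s and angle between the x axis of vee_mid and the x axis of tile_vee, either way round below 0.2 rad and horizontal distance between chuck_mid and tile_chuck below 0.01 m and z of chuck_mid in the frame of tile_chuck between 0.039 and 0.049 m and horizontal distance between bar_mid and tile_bar below 0.01 m and z of bar_mid in the frame of tile_bar between 0.0115 and 0.0215 m and angle between the x axis of bar_mid and the x axis of tile_bar, either way round below 0.2 rad and horizontal distance between strap_mid and tile_strap below 0.01 m and z of strap_mid in the frame of tile_strap between 0.007 and 0.017 m and angle between the x axis of strap_mid and the x axis of tile_strap, either way round below 0.2 rad); the robot touches nothing.
It fails at once if the oil bottle is moved by more than 20 mm (distance of oil from where it was at the start of the episode above 0.02 m).
It fails at once if the screwdriver is moved by more than 20 mm (distance of driver from where it was at the start of the episode above 0.02 m).
It also fails if it takes over 128 s, if anything falls off the work surface, if the arm or the gripper's body presses on something with over 40 N, if the wrist force passes 120 N, or if a joint passes its speed limit or range.

## Working session

There is one attempt and no reset: what is moved stays moved. The work goes in short steps, Python scripts to look and compute and a tool call to move; the robot and the scene stay as the last step left them, time stands still between calls to the robot, and variables do not carry over. Pictures are saved under pics/ and viewed, about 12 in all and at most 16, crops included, and the job is handed in when it is done.

Besides the shell and the picture viewer there is one more tool, called by a JSON object that holds its "op" and its "data". jog_arm: Moves the arm, as the interface text tells. Its arguments: {"type":"object","properties":{"deltas":{"type":"array","items":{"type":"number"}},"claw":{"type":"number"},"newtons":{"type":"number"}},"required":["deltas"]}

```bash
mkdir -p pics; ls; cat > h.py <<'E'
import numpy as np, cv2
from cell import robot
def snap(n,f):
    P=robot.camera_params(n); im=robot.read_camera(n); cv2.imwrite('pics/'+f+'.png',im[:,:,::-1]); np.save('pics/'+f+'.npy',im)
    import pickle; pickle.dump(P,open('pics/'+f+'.pkl','wb')); return im,P
def load(f):
    import pickle; return np.load('pics/'+f+'.npy'),pickle.load(open('pics/'+f+'.pkl','rb'))
def pix2w(P,u,v,z):
    R=np.array(P['R']);t=np.array(P['t']); d=R.T@np.array([(u-P['cx'])/P['fx'],(v-P['cy'])/P['fy'],1]); c=-R.T@t
    return c+d*(z-c[2])/d[2]
E
python3 - <<'E'
from h import *
a,P=snap('scene','s0'); b,Q=snap('side','d0'); snap('wrist','w0')
for p in(P,Q): print(p['fx'],-np.array(p['R']).T@p['t'], np.array(p['R'])[2])
cv2.imwrite('pics/s0b.png',cv2.resize(a[:,:,::-1],(800,600),interpolation=cv2.INTER_CUBIC))
cv2.imwrite('pics/d0b.png',cv2.resize(b[:,:,::-1],(800,600),interpolation=cv2.INTER_CUBIC))
s=robot.observe();print(s)
E
```

```text
pics
465.84370155996595 [ 1.31937912 -0.63131818  0.85485494] [-0.61203941  0.49808297 -0.6142647 ]
356.5184692959184 [0.43284896 0.77382221 0.81309431] [ 0.0680893  -0.70580197 -0.70512937]
{'time': 0.15, 'qpos': array([-1.35494528e+00,  3.42574217e-01,  1.52473847e+00, -3.88198101e-06,
        1.27538526e+00, -1.45963131e-01]), 'qvel': array([-0.00087723, -0.00256228, -0.00165476, -0.00130831,  0.00148077,
       -0.00138214]), 'joint_efforts': array([ 2.05554650e-03, -4.31469297e+01, -2.44353551e+01,  7.18410546e-02,
        5.37821115e-02, -8.18061812e-05]), 'tool_pos': array([ 0.18581629, -0.49073704,  0.23721925]), 'tool_rot': array([-3.14049858e+00, -1.57086416e-04,  3.61815221e-01]), 'contact_force': array([ 0.37286919, -0.44595178, -0.15125138]), 'torque': array([-0.03928761, -0.01160136,  0.03052061]), 'opening': 0.09173185136364612}
```

View pics/s0b.png

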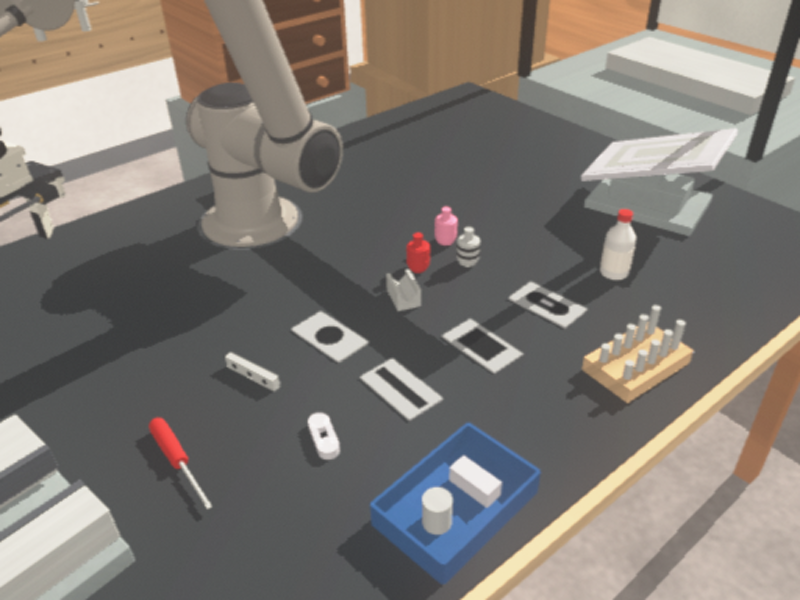

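View pics/d0b.png

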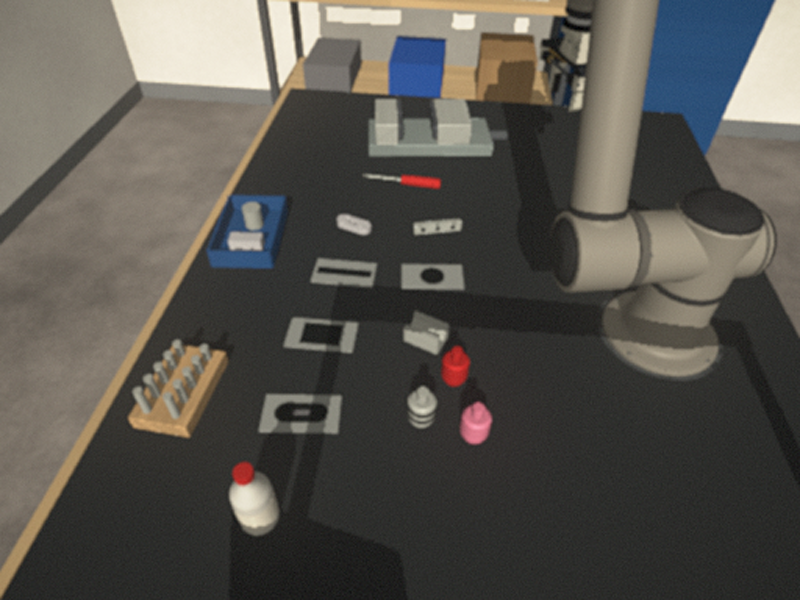

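Both pictures show all the pieces. There are three chuck shapes (800x600 scale, scene / side): red at (418,252) / (456,366), pink at (446,225) / (476,423), and grey with two dark bands at (468,247) / (422,407). The grey one is meant, because it is steel with dark bands. I'll confirm it in an enlarged crop and measure everything.

```bash
python3 - <<'E'
from h import *
a,P=load('s0'); b,Q=load('d0')
pts={'vee':[(403,290),(427,333),.02],'chuck':[(468,249),(422,408),.03],'bar':[(252,371),(438,227),.0125],'strap':[(323,436),(353,224),.008],
'tchuck':[(330,335),(432,276),.004],'tbar':[(401,388),(344,272),.004],'tvee':[(483,345),(322,335),.004],'tstrap':[(548,304),(301,412),.004],
'red':[(418,255),(456,368),.03],'pink':[(446,228),(476,425),.03],'oil':[(616,275),(258,525),.0],'driverA':[(155,425),(440,182),.01],'driverB':[(208,505),(364,177),.005],'bluebox':[(455,490),(250,232),.0]}
for k,(s,d,z) in pts.items(): print(k,pix2w(P,s[0]*.64,s[1]*.64,z).round(3)[:2],pix2w(Q,d[0]*.64,d[1]*.64,z).round(3)[:2])
A=cv2.resize(a[115:215,230:330,::-1],(600,600),interpolation=cv2.INTER_CUBIC)
cv2.imwrite('pics/c1.png',A)
E
```

```text
vee [0.455 0.073] [0.447 0.081]
chuck [0.446 0.254] [0.442 0.254]
bar [ 0.454 -0.259] [ 0.446 -0.252]
strap [ 0.649 -0.25 ] [ 0.644 -0.243]
tchuck [ 0.455 -0.1  ] [ 0.449 -0.093]
tbar [ 0.644 -0.09 ] [ 0.636 -0.082]
tvee [0.656 0.089] [0.646 0.097]
tstrap [0.653 0.264] [0.645 0.27 ]
red [0.395 0.163] [0.39  0.165]
pink [0.357 0.275] [0.353 0.276]
oil [0.677 0.441] [0.663 0.462]
driverA [ 0.458 -0.438] [ 0.453 -0.441]
driverB [ 0.645 -0.446] [ 0.65  -0.445]
bluebox [ 0.851 -0.162] [ 0.877 -0.193]
```

View pics/c1.png

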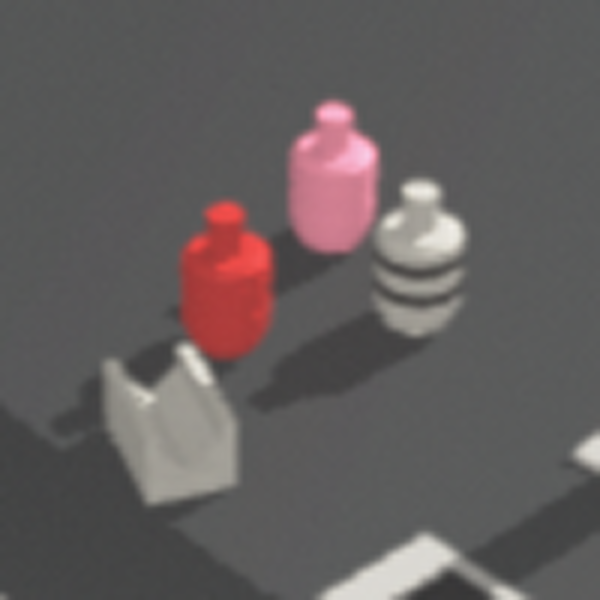

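The crop shows the grey chuck with two dark bands at crop pixel (418,260), world position about (0.444, 0.254). Red and pink are plain decoys. I'll move over the bar and strap area to look with the wrist camera.

{"op": "jog_arm", "data": {"deltas": [0.9,0.8,0.2,0,0,0,0.9,0.8,0.2,0,0,0,0.9,0.8,0.2,0,0,0,0.9,0.8,0.2,0,0,0,0.9,0.8,0.2,0,0,0], "claw": 1, "newtons": 40}}

```text
time: 0.57
tool_pos: [0.2771, -0.41, 0.2581]
tool_rot: [3.141, 0.0, 0.366]
contact_force: [-0.7, -0.6, 0.1]
opening: 0.0919
```

{"op": "jog_arm", "data": {"deltas": [0.9,0.8,0,0,0,0,0.9,0.8,0,0,0,0,0.9,0.8,0,0,0,0,0.9,0.8,0,0,0,0,0.9,0.8,0,0,0,0]}}

```text
time: 0.98
tool_pos: [0.3661, -0.3308, 0.2573]
tool_rot: [-3.141, 0.001, 0.364]
contact_force: [-0.5, -1.0, -0.1]
opening: 0.0916
```

{"op": "jog_arm", "data": {"deltas": [0.9,0.8,0,0,0,0,0.9,0.8,0,0,0,0,0.9,0.8,0,0,0,0,0.9,0.8,0,0,0,0,0.9,0.8,0,0,0,0]}}

```text
time: 1.4
tool_pos: [0.4558, -0.2516, 0.2572]
tool_rot: [-3.141, 0.001, 0.363]
contact_force: [-0.1, -0.6, -0.8]
opening: 0.0917
```

```bash
python3 - <<'E'
from h import *
s=robot.observe();print(s['time'],s['tool_pos'],s['tool_rot'],s['qpos'])
a,P=snap('wrist','w1')
R=np.array(P['R']);print(-R.T@P['t'],R[2],P['fx'])
cv2.imwrite('pics/w1b.png',cv2.resize(a[:,:,::-1],(800,600),interpolation=cv2.INTER_CUBIC))
E
```

```text
1.4 [ 0.45581445 -0.25163893  0.25716012] [-3.14139507e+00  1.10334133e-03  3.62943459e-01] [-6.51198493e-01  3.19707945e-01  1.50176083e+00 -8.59064991e-04
  1.32087467e+00  5.56867267e-01]
[ 0.52121091 -0.22693137  0.40465666] [-0.24448161 -0.09353774 -0.96513182] 287.11448824312083
```

View pics/w1b.png

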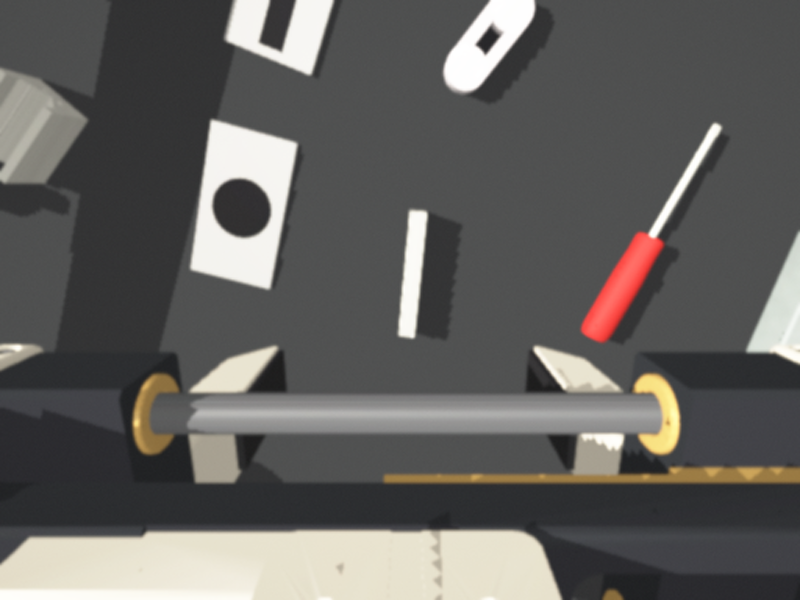

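The picture shows: bar top corners (409,210), (427,212), (398,336), (416,338); chuck disc (241,208) with tile corners (211,121), (298,142), (270,289), (191,268); strap slot (489,39).

```bash
python3 - <<'E'
from h import *
a,P=load('w1')
w=lambda u,v,z:pix2w(P,u*.64,v*.64,z)[:2].round(4)
e1=w(418,211,.025);e2=w(407,337,.025);print('bar',e1,e2,(e1+e2)/2,np.linalg.norm(e1-e2),np.arctan2(*(e1-e2)[::-1]))
print('disc',w(241.5,208,.004)); c=[w(*q,.004) for q in[(211,121),(298,142),(270,289),(191,268)]];print(np.mean(c,0),np.arctan2(*(c[0]-c[3])[::-1]),np.linalg.norm(c[0]-c[3]))
print('strap slot',w(489,39,.016))
R=np.array(P['R']);
from h import robot
x=R@np.array([.4558,-.2516,.2572])+P['t'];print('tcp px',(x[:2]/x[2]*P['fx']+[P['cx'],P['cy']])/.64)
E
```

```text
bar [ 0.5032 -0.245 ] [ 0.3966 -0.2761] [ 0.4499  -0.26055] 0.11104400028817404 0.28386615272248605
disc [ 0.4495 -0.1009]
[ 0.449625 -0.101525] 0.11160329468538889 0.12839879282921626
strap slot [ 0.644  -0.2493]
tcp px [404.53426937 384.2726736 ]
```

{"op": "jog_arm", "data": {"deltas": [-0.06,-0.09,-0.95,0,0,-0.05,-0.06,-0.09,-0.95,0,0,-0.05,-0.06,-0.09,-0.95,0,0,-0.05]}}

```text
time: 1.7
tool_pos: [0.4456, -0.2607, 0.1576]
tool_rot: [-3.136, 0.006, 0.28]
contact_force: [-1.3, 1.5, -0.6]
opening: 0.0919
```

{"op": "jog_arm", "data": {"deltas": [0,0,-0.35,0,0,0,0,0,-0.7,0,0,0,0,0,-0.95,0,0,0,0,0,-0.95,0,0,0]}}

```text
time: 2.03
tool_pos: [0.4456, -0.2601, 0.0632]
tool_rot: [-3.134, 0.006, 0.28]
contact_force: [-1.1, 0.6, 0.0]
opening: 0.0917
```

```bash
python3 - <<'E'
from h import *
s=robot.observe();print(s['time'],s['tool_pos'],s['tool_rot'])
a,P=snap('wrist','w2')
cv2.imwrite('pics/w2b.png',cv2.resize(a[:,:,::-1],(800,600),interpolation=cv2.INTER_CUBIC))
E
```

```text
2.0333 [ 0.44564611 -0.26010642  0.06316071] [-3.13413599  0.00604846  0.28012387]
```

View pics/w2b.png

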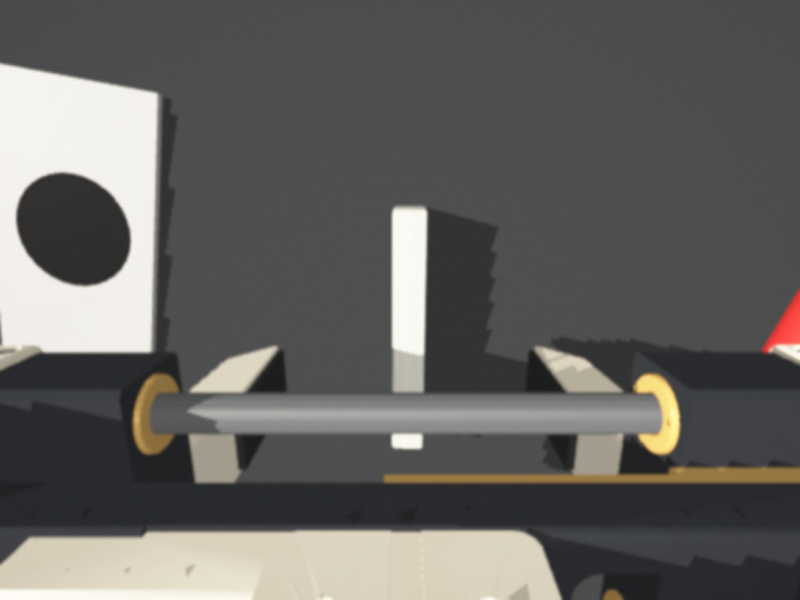

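The picture shows the bar between the open fingers, far end at (410,208) and near end at (407,447).

```bash
python3 - <<'E'
from h import *
a,P=load('w2')
w=lambda u,v,z:pix2w(P,u*.64,v*.64,z)[:2].round(4)
e1=w(410,208,.025);e2=w(407,447,.025);print('bar',e1,e2,(e1+e2)/2,np.linalg.norm(e1-e2),np.arctan2(*(e1-e2)[::-1]))
print(w(73,229,.004))
E
```

```text
bar [ 0.5034 -0.2453] [ 0.3973 -0.2749] [ 0.45035 -0.2601 ] 0.11015157738316775 0.2720645483859676
[ 0.45 -0.1 ]
```

{"op": "jog_arm", "data": {"deltas": [0.045,0,-0.2,0,0,0,0.045,0,-0.4,0,0,0,0.045,0,-0.47,0,0,0,0.045,0,-0.47,0,0,0]}}

```text
time: 2.42
tool_pos: [0.4537, -0.2608, 0.0209]
tool_rot: [-3.141, 0.001, 0.282]
contact_force: [-0.4, 0.8, 0.1]
opening: 0.0914
```

{"op": "jog_arm", "data": {"deltas": [0,0,0,0,0,0,0,0,0,0,0,0,0,0,0,0,0,0,0,0,0,0,0,0,0,0,0,0,0,0], "claw": 0, "newtons": 40}}

```text
time: 2.83
tool_pos: [0.4547, -0.2602, 0.0215]
tool_rot: [3.14, -0.001, 0.283]
contact_force: [-0.4, -0.7, -0.2]
opening: 0.0629
```

{"op": "jog_arm", "data": {"deltas": [0,0,0,0,0,0,0,0,0,0,0,0,0,0,0,0,0,0,0,0,0,0,0,0]}}

```text
time: 3.17
tool_pos: [0.4544, -0.2599, 0.0207]
tool_rot: [-3.142, 0.0, 0.283]
contact_force: [-0.6, 0.1, 0.2]
opening: 0.0367
```

{"op": "jog_arm", "data": {"deltas": [-0.04,0,-0.05,0,0,0,-0.04,0,-0.05,0,0,0,-0.04,0,-0.05,0,0,0,-0.04,0,-0.05,0,0,0,-0.04,0,-0.05,0,0,0]}}

```text
time: 3.58
tool_pos: [0.4501, -0.2599, 0.0154]
tool_rot: [-3.141, 0.0, 0.283]
contact_force: [-0.1, 0.5, -3.1]
opening: 0.0135
```

{"op": "jog_arm", "data": {"deltas": [0,0,0,0,0,0,0,0,0,0,0,0]}}

```text
time: 3.75
tool_pos: [0.4502, -0.2599, 0.0155]
tool_rot: [-3.141, 0.0, 0.283]
contact_force: [-0.1, 0.1, -2.6]
opening: 0.0136
```

{"op": "jog_arm", "data": {"deltas": [0,0,0.3,0,0,0,0,0,0.6,0,0,0,0,0,0.9,0,0,0,0,0,0.9,0,0,0]}}

```text
time: 4.08
tool_pos: [0.453, -0.2619, 0.1111]
tool_rot: [3.133, -0.006, 0.283]
contact_force: [-0.1, -0.9, -3.5]
opening: 0.0139
```

{"op": "jog_arm", "data": {"deltas": [0.2,0.1,0.3,0,0,0,0.5,0.4,0.6,0,0,-0.05,0.8,0.7,0.9,0,0,-0.11,0.8,0.7,0.9,0,0,-0.11,0.8,0.7,0.9,0,0,-0.11]}}

```text
time: 4.5
tool_pos: [0.5337, -0.1879, 0.1982]
tool_rot: [3.139, -0.006, 0.114]
contact_force: [0.7, -0.2, -2.9]
opening: 0.0134
```

```bash
python3 - <<'E'
from h import *
s=robot.observe();print(s['time'],s['tool_pos'],s['tool_rot'],s['opening'])
a,P=snap('wrist','w3')
cv2.imwrite('pics/w3b.png',cv2.resize(a[:,:,::-1],(800,600),interpolation=cv2.INTER_CUBIC))
E
```

```text
4.5 [ 0.53371423 -0.18785173  0.19818534] [ 3.13936343 -0.00569125  0.11376209] 0.013410408974267209
```

View pics/w3b.png

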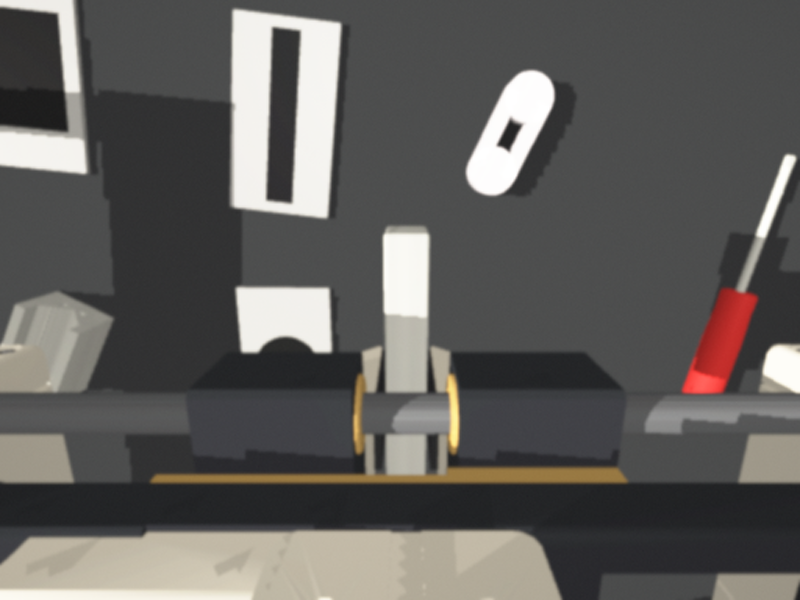

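The picture shows the bar tile's silhouette corners at (273,27), (300,30), (293,203), (267,201). The strap's end centres are at about (530,93) and (490,172), its slot at (511,134). The bar is held straight.

```bash
python3 - <<'E'
from h import *
a,P=load('w3')
w=lambda u,v,z:pix2w(P,u*.64,v*.64,z)[:2].round(4)
for C in ([(273,27),(300,30),(293,203),(267,201)],[(232,10),(342,23),(328,217),(232,208)]):
  c=[w(*q,.004) for q in C];print('tbar',np.mean(c,0),np.arctan2(*(c[0]-c[3])[::-1]),np.arctan2(*(c[1]-c[2])[::-1]),np.linalg.norm(c[0]-c[3]))
e1=w(530,93,.016);e2=w(490,172,.016);print('strap',e1,e2,(e1+e2)/2,w(511,134,.008),np.linalg.norm(e1-e2),np.arctan2(*(e1-e2)[::-1]))
g=a[:,:,:3]; import itertools
m=(g.min(2)>150).astype(np.uint8); m[150:]=0; m[:, :290]=0; m[:,370:]=0
c=max(cv2.findContours(m,0,2)[0],key=cv2.contourArea)[:,0]
W=np.array([w(u/.64+.5,v/.64+.5,.016) for u,v in c]);print(cv2.minAreaRect(W.astype(np.float32)*1000))
E
```

```text
tbar [ 0.6373   -0.089025] 0.0025906677793069094 0.010398238737787804 0.11580038860038426
tbar [ 0.6371   -0.089325] 0.01756885677747756 -0.0015372778051635477 0.13092020470500343
strap [ 0.6721 -0.2575] [ 0.6182 -0.239 ] [ 0.64515 -0.24825] [ 0.6458 -0.251 ] 0.0569864896269283 -0.3306293443830989
((644.4134521484375, -248.46319580078125), (35.47269821166992, 86.9656982421875), 71.50980377197266)
```

{"op": "jog_arm", "data": {"deltas": [0.3,0.3,0,0,0,0,0.6,0.6,0,0,0,-0.07,0.9,0.9,-0.2,0,0,-0.07,0.98,0.98,-0.5,0,0,-0.07,0.98,0.98,-0.7,0,0,-0.07]}}

```text
time: 4.97
tool_pos: [0.6286, -0.0891, 0.1212]
tool_rot: [-3.14, 0.003, 0.004]
contact_force: [-2.0, -0.2, -4.3]
opening: 0.014
```

{"op": "jog_arm", "data": {"deltas": [0.09,0.03,-0.2,0,0,0,0.09,0.03,-0.4,0,0,0,0.09,0.03,-0.6,0,0,0,0.09,0.03,-0.7,0,0,0,0.09,0.03,-0.7,0,0,0]}}

```text
time: 5.38
tool_pos: [0.6344, -0.0892, 0.0515]
tool_rot: [-3.14, 0.008, -0.0]
contact_force: [-1.4, -0.0, -4.0]
opening: 0.0139
```

{"op": "jog_arm", "data": {"deltas": [0,0,0,0,0,0,0,0,0,0,0,0,0,0,0,0,0,0]}}

```text
time: 5.63
tool_pos: [0.6381, -0.0895, 0.0572]
tool_rot: [3.141, -0.003, 0.0]
contact_force: [-0.0, 0.2, -3.0]
opening: 0.0136
```

{"op": "jog_arm", "data": {"deltas": [-0.01,0.005,-0.1,0,0,0,-0.01,0.005,-0.2,0,0,0,-0.01,0.005,-0.3,0,0,0,-0.01,0.005,-0.35,0,0,0,-0.01,0.005,-0.35,0,0,0]}}

```text
time: 6.05
tool_pos: [0.6357, -0.0883, 0.0197]
tool_rot: [-3.141, 0.002, 0.001]
contact_force: [0.3, -0.2, -3.6]
opening: 0.0138
```

{"op": "jog_arm", "data": {"deltas": [0,0,0,0,0,0,0,0,0,0,0,0,0,0,0,0,0,0]}}

```text
time: 6.3
tool_pos: [0.6363, -0.0885, 0.0204]
tool_rot: [3.142, 0.0, 0.001]
contact_force: [-0.8, 0.8, -2.3]
opening: 0.0137
```

{"op": "jog_arm", "data": {"deltas": [0,0,0,0,0,0,0,0,0,0,0,0,0,0,0,0,0,0,0,0,0,0,0,0], "claw": 0.7}}

```text
time: 6.63
tool_pos: [0.6367, -0.0886, 0.0212]
tool_rot: [3.141, -0.001, 0.001]
contact_force: [-0.2, -0.4, -0.4]
opening: 0.036
```

{"op": "jog_arm", "data": {"deltas": [0,0,0.2,0,0,0,0,0,0.5,0,0,0,0,0,0.8,0,0,0,0,0,0.8,0,0,0]}}

```text
time: 6.97
tool_pos: [0.6399, -0.0894, 0.1076]
tool_rot: [3.139, -0.011, 0.001]
contact_force: [0.9, 0.0, 0.9]
opening: 0.0615
```

{"op": "jog_arm", "data": {"deltas": [0.03,-0.3,0,0,0,-0.05,0.06,-0.6,0,0,0,-0.1,0.08,-0.8,0,0,0,-0.15,0.08,-0.8,0,0,0,-0.2,0.08,-0.8,0,0,0,-0.2]}}

```text
time: 7.38
tool_pos: [0.6442, -0.17, 0.1005]
tool_rot: [3.141, -0.0, -0.319]
contact_force: [0.3, 0.5, 0.6]
opening: 0.064
```

{"op": "jog_arm", "data": {"deltas": [0,-0.3,0,0,0,0,0,-0.6,0,0,0,0,0,-0.8,0,0,0,0,0,-0.8,0,0,0,0,0,-0.8,0,0,0,0]}}

```text
time: 7.8
tool_pos: [0.6441, -0.2486, 0.1004]
tool_rot: [-3.141, 0.0, -0.313]
contact_force: [-0.2, -0.4, -0.0]
opening: 0.0645
```

```bash
python3 - <<'E'
from h import *
s=robot.observe();print(s['time'],s['tool_pos'],s['tool_rot'],s['opening'])
a,P=snap('wrist','w4'); 
cv2.imwrite('pics/w4b.png',cv2.resize(a[:,:,::-1],(800,600),interpolation=cv2.INTER_CUBIC))
E
```

```text
7.8 [ 0.64411927 -0.24864938  0.10039935] [-3.14116867e+00  4.50836124e-04 -3.12937254e-01] 0.06448813283285111
```

View pics/w4b.png

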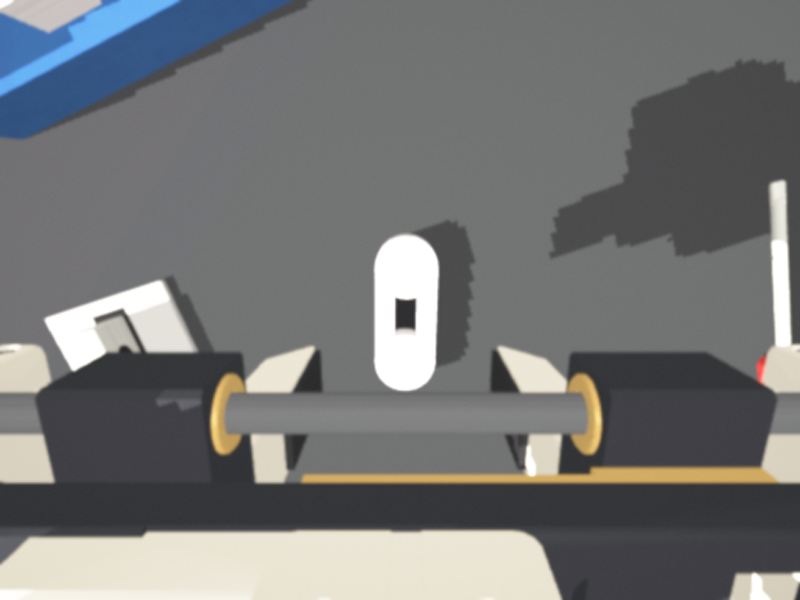

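The picture shows the strap aligned between the fingers, ends at (406,235) and (405,389), width from 374 to 437.

```bash
python3 - <<'E'
from h import *
a,P=load('w4')
w=lambda u,v,z:pix2w(P,u*.64,v*.64,z)[:2].round(4)
e1=w(406,235,.016);e2=w(405,389,.016);print((e1+e2)/2,np.linalg.norm(e1-e2),np.arctan2(*(e1-e2)[::-1]))
E
```

```text
[ 0.6445 -0.2492] 0.08652074895653637 -0.31736461760785023
```

Centred. Going down to z = 0.0135 and closing.

{"op": "jog_arm", "data": {"deltas": [0,-0.005,-0.3,0,0,0,0,-0.005,-0.55,0,0,0,0,-0.005,-0.75,0,0,0,0,-0.005,-0.87,0,0,0,0,-0.005,-0.87,0,0,0]}}

```text
time: 8.27
tool_pos: [0.644, -0.2468, 0.0127]
tool_rot: [-3.141, 0.003, -0.311]
contact_force: [-0.3, 0.1, 0.3]
opening: 0.0642
```

{"op": "jog_arm", "data": {"deltas": [0,0,0,0,0,0,0,0,0,0,0,0,0,0,0,0,0,0,0,0,0,0,0,0,0,0,0,0,0,0], "claw": 0}}

```text
time: 8.68
tool_pos: [0.6445, -0.249, 0.0141]
tool_rot: [3.141, -0.001, -0.313]
contact_force: [-0.2, -0.1, -1.1]
opening: 0.0353
```

{"op": "jog_arm", "data": {"deltas": [0,0,0,0,0,0,0,0,0,0,0,0,0,0,0,0,0,0]}}

```text
time: 8.93
tool_pos: [0.6445, -0.249, 0.014]
tool_rot: [-3.142, -0.0, -0.314]
contact_force: [0.5, 1.2, 2.7]
opening: 0.0314
```

{"op": "jog_arm", "data": {"deltas": [0,0,0.3,0,0,0,0,0,0.6,0,0,0,0,0,0.9,0,0,0,0,0,0.9,0,0,0]}}

```text
time: 9.27
tool_pos: [0.6473, -0.2506, 0.1107]
tool_rot: [3.14, -0.011, -0.314]
contact_force: [1.6, -0.4, -0.7]
opening: 0.0317
```

{"op": "jog_arm", "data": {"deltas": [-0.1,0.3,0.25,0,0,0.05,-0.15,0.6,0.5,0,0,0.1,-0.2,0.9,0.7,0,0,0.15,-0.2,1,0.8,0,0,0.2]}}

```text
time: 9.6
tool_pos: [0.6242, -0.1454, 0.1863]
tool_rot: [-3.141, -0.002, 0.007]
contact_force: [1.2, -0.2, -1.2]
opening: 0.0319
```

{"op": "jog_arm", "data": {"deltas": [-0.05,0.35,0,0,0,0,-0.1,0.7,0,0,0,0,-0.2,1,0,0,0,0]}}

```text
time: 9.85
tool_pos: [0.6041, -0.0473, 0.1833]
tool_rot: [-3.141, -0.0, 0.0]
contact_force: [-0.0, 0.7, -1.7]
opening: 0.0316
```

{"op": "jog_arm", "data": {"deltas": [-0.05,0.35,0,0,0,0,-0.1,0.7,0,0,0,0,-0.2,1,0,0,0,0]}}

```text
time: 10.1
tool_pos: [0.584, 0.053, 0.1832]
tool_rot: [-3.141, 0.0, 0.001]
contact_force: [1.0, 0.3, -1.8]
opening: 0.0314
```

{"op": "jog_arm", "data": {"deltas": [-0.05,0.35,0,0,0,0,-0.1,0.7,0,0,0,0,-0.2,1,0,0,0,0]}}

```text
time: 10.35
tool_pos: [0.5641, 0.1529, 0.1832]
tool_rot: [-3.141, 0.0, 0.001]
contact_force: [-0.1, 0.4, -1.6]
opening: 0.0319
```

{"op": "jog_arm", "data": {"deltas": [-0.1,0.2,0,0,0,0,-0.1,0.4,0,0,0,0,-0.1,0.4,0,0,0,0,-0.1,0.4,0,0,0,0]}}

```text
time: 10.68
tool_pos: [0.5539, 0.1917, 0.1832]
tool_rot: [3.141, 0.001, 0.003]
contact_force: [-0.1, -0.8, -1.6]
opening: 0.0315
```

```bash
python3 - <<'E'
from h import *
s=robot.observe();print(s['time'],s['tool_pos'],s['tool_rot'],s['opening'])
a,P=snap('wrist','w5'); 
cv2.imwrite('pics/w5b.png',cv2.resize(a[:,:,::-1],(800,600),interpolation=cv2.INTER_CUBIC))
E
```

```text
10.6833 [0.55393844 0.19166718 0.18316498] [3.14102619e+00 7.23603494e-04 2.62798801e-03] 0.031476608347923436
```

View pics/w5b.png

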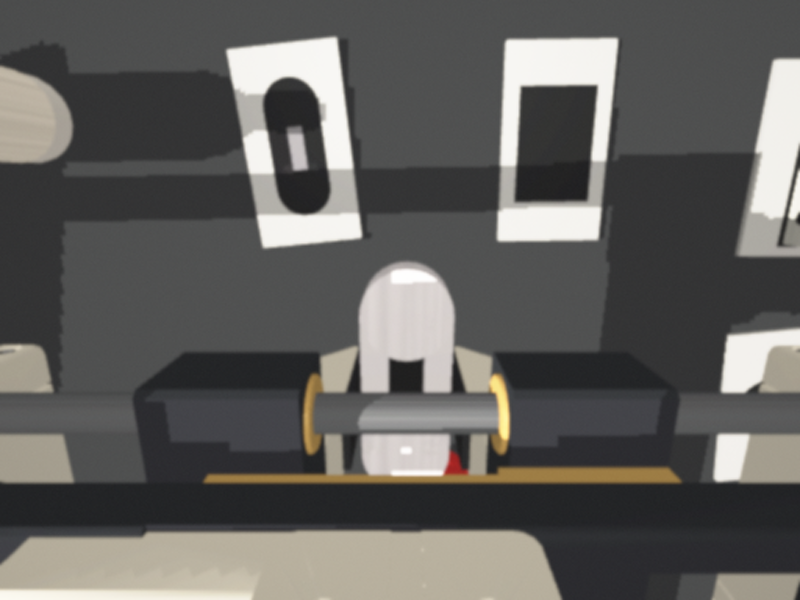

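The picture shows: strap tile corners (227,49), (338,38), (362,237), (263,248); vee tile corners (506,39), (618,39), (600,240), (498,241) with silhouette (520,86), (597,86), (589,202), (514,202). The strap is held straight.

```bash
python3 - <<'E'
from h import *
a,P=load('w5')
w=lambda u,v,z:pix2w(P,u*.64,v*.64,z)[:2].round(4)
for n,C in (('strap',[(227,49),(338,38),(362,237),(263,248)]),('vee',[(506,39),(618,39),(600,240),(498,241)]),('veesil',[(520,86),(597,86),(589,202),(514,202)])):
  c=[w(*q,.004) for q in C];print(n,np.mean(c,0),np.arctan2(*(c[0]-c[3])[::-1]),np.arctan2(*(c[1]-c[2])[::-1]),np.linalg.norm(c[0]-c[3]))
print(w(297,149,.004),w(297,146,.004))
E
```

```text
strap [0.64595  0.265575] 0.1016423840813829 0.10059101963927557 0.13107650437816848
vee [0.648875 0.0885  ] 0.0190525723494788 0.028344896904202794 0.1312238164358894
veesil [0.6485   0.088625] 0.01589270155117498 0.04103655195664871 0.07550953582164309
[0.6456 0.2664] [0.6476 0.2663]
```

{"op": "jog_arm", "data": {"deltas": [0.3,0.25,-0.1,0,0,0.03,0.6,0.5,-0.3,0,0,0.06,0.92,0.74,-0.6,0,0,0.063,0.92,0.74,-0.9,0,0,0.063,0.92,0.74,-1,0,0,0.063]}}

```text
time: 11.15
tool_pos: [0.6454, 0.2639, 0.0767]
tool_rot: [3.14, 0.008, 0.099]
contact_force: [-1.1, -1.1, -2.8]
opening: 0.0319
```

{"op": "jog_arm", "data": {"deltas": [0,0,-0.2,0,0,0,0,0,-0.35,0,0,0,0,0,-0.45,0,0,0,0,0,-0.45,0,0,0,0,0,-0.45,0,0,0]}}

```text
time: 11.57
tool_pos: [0.6464, 0.264, 0.0392]
tool_rot: [3.141, 0.0, 0.098]
contact_force: [0.1, 0.6, -1.3]
opening: 0.0315
```

{"op": "jog_arm", "data": {"deltas": [0,0,-0.1,0,0,0,0,0,-0.15,0,0,0,0,0,-0.19,0,0,0,0,0,-0.19,0,0,0,0,0,-0.19,0,0,0]}}

```text
time: 11.98
tool_pos: [0.6462, 0.265, 0.0196]
tool_rot: [3.141, 0.0, 0.1]
contact_force: [0.0, -0.6, -2.3]
opening: 0.0319
```

{"op": "jog_arm", "data": {"deltas": [0,0,-0.01,0,0,0,0,0,-0.01,0,0,0,0,0,-0.01,0,0,0,0,0,-0.01,0,0,0], "claw": 0.8}}

```text
time: 12.32
tool_pos: [0.6466, 0.2651, 0.0192]
tool_rot: [-3.142, -0.001, 0.1]
contact_force: [0.1, 0.4, -0.0]
opening: 0.0539
```

{"op": "jog_arm", "data": {"deltas": [0,0,0.2,0,0,0,0,0,0.5,0,0,0,0,0,0.8,0,0,0,0,0,1,0,0,0]}}

```text
time: 12.65
tool_pos: [0.6473, 0.2653, 0.1222]
tool_rot: [-3.141, -0.004, 0.099]
contact_force: [1.1, 1.3, -0.1]
opening: 0.0728
```

{"op": "jog_arm", "data": {"deltas": [-0.2,0,0.3,0,0,0,-0.5,0,0.6,0,0,0,-0.8,0,0.8,0,0,0,-1,-0.05,0.8,0,0,0]}}

```text
time: 12.98
tool_pos: [0.5462, 0.2614, 0.2043]
tool_rot: [-3.139, -0.008, 0.1]
contact_force: [0.8, 1.1, 0.8]
opening: 0.0737
```

{"op": "jog_arm", "data": {"deltas": [-0.3,0,0,0,0,0,-0.6,0,0,0,0,0,-0.9,0,0,0,0,0,-1,-0.05,0,0,0,0,-1,-0.05,0,0,0,0]}}

```text
time: 13.4
tool_pos: [0.444, 0.2548, 0.1995]
tool_rot: [3.141, 0.0, 0.101]
contact_force: [0.6, -0.1, -0.4]
opening: 0.073
```

```bash
python3 - <<'E'
from h import *
s=robot.observe();print(s['time'],s['tool_pos'],s['tool_rot'],s['opening'])
a,P=snap('wrist','w6'); 
cv2.imwrite('pics/w6b.png',cv2.resize(a[:,:,::-1],(800,600),interpolation=cv2.INTER_CUBIC))
E
```

```text
13.4 [0.44400408 0.2547511  0.19950629] [3.14139105e+00 2.98380310e-04 1.00849283e-01] 0.0729598008288749
```

View pics/w6b.png

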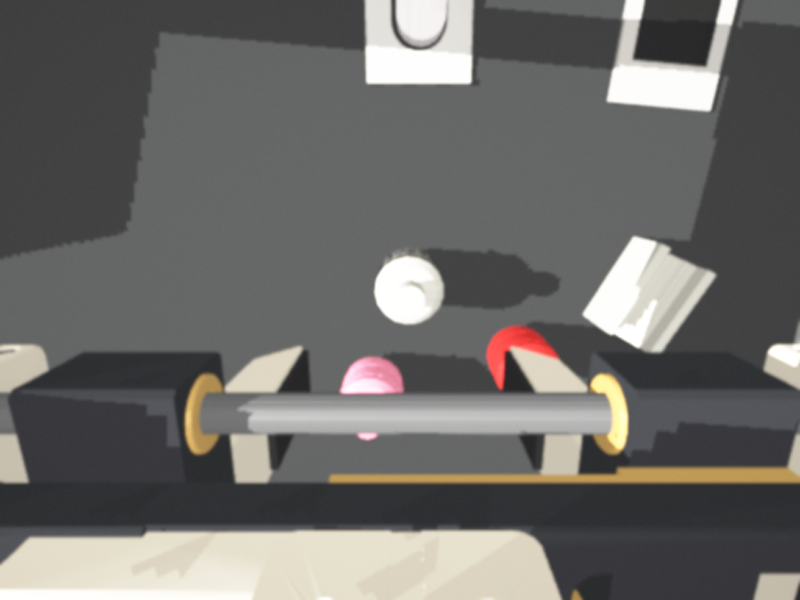

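The picture shows the grey chuck in front of the rod, body circle centre (409,291) with shank top at about (409,300). Pink is at (372,385), red at (520,355) and the vee block at (650,293). The strap sits on its tile.

```bash
python3 - <<'E'
from h import *
a,P=load('w6')
w=lambda u,v,z:pix2w(P,u*.64,v*.64,z)[:2].round(4)
print('body',w(409.5,291,.05),'shank',w(409,299,.08),'R',np.linalg.norm(w(375,290,.05)-w(444,290,.05)))
print('redtop side',w(520,326,.05),w(488,350,.05),w(557,355,.05))
# vee block top corners px
for q in[(637,237),(715,275),(655,353),(583,313)]: print(w(*q,.04))
cv2.imwrite('pics/c2.png',cv2.resize(a[140:235,360:470,::-1],(770,665),interpolation=cv2.INTER_CUBIC)[:600])
E
```

```text
body [0.4428 0.2514] shank [0.4449 0.2522] R 0.046946032846237384
redtop side [0.4258 0.1724] [0.4059 0.1918] [0.4072 0.1427]
[0.494  0.1008]
[0.4737 0.0404]
[0.4125 0.0677]
[0.4371 0.1263]
```

View pics/c2.png

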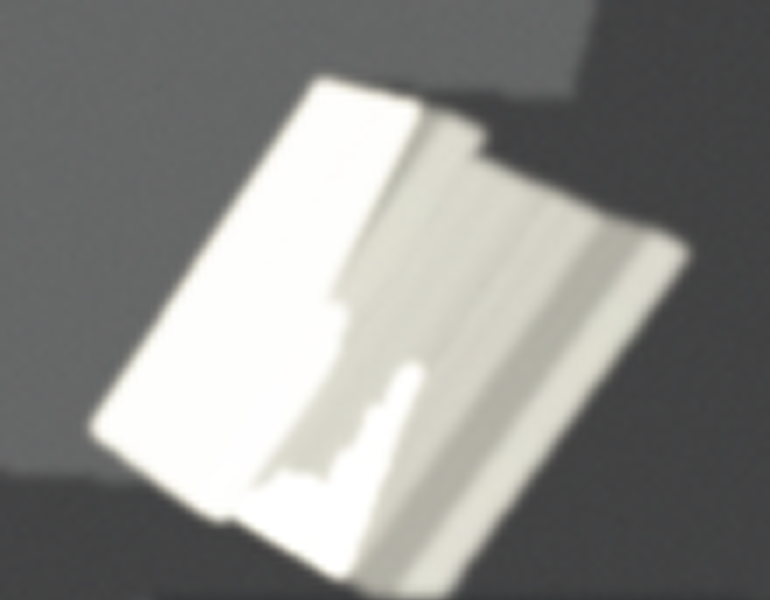

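{"op": "jog_arm", "data": {"deltas": [0,-0.03,-0.3,0,0,0,0,-0.03,-0.6,0,0,0,0,-0.03,-0.8,0,0,0,0,-0.03,-0.8,0,0,0]}}

```text
time: 13.78
tool_pos: [0.4453, 0.2511, 0.115]
tool_rot: [3.14, 0.006, 0.099]
contact_force: [-1.3, -0.5, -0.6]
opening: 0.0736
```

{"op": "jog_arm", "data": {"deltas": [0,0,-0.3,0,0,0,0,0,-0.6,0,0,0,0,0,-0.82,0,0,0,0,0,-0.82,0,0,0,0,0,-0.82,0,0,0]}}

```text
time: 14.2
tool_pos: [0.4472, 0.2521, 0.037]
tool_rot: [3.141, 0.0, 0.099]
contact_force: [0.2, 0.6, 1.0]
opening: 0.0735
```

{"op": "jog_arm", "data": {"deltas": [0,0,0,0,0,0,0,0,0,0,0,0,0,0,0,0,0,0,0,0,0,0,0,0,0,0,0,0,0,0], "claw": 0, "newtons": 45}}

```text
time: 14.62
tool_pos: [0.4468, 0.2523, 0.0376]
tool_rot: [-3.141, -0.002, 0.099]
contact_force: [-0.7, 1.6, 3.7]
opening: 0.0449
```

{"op": "jog_arm", "data": {"deltas": [0,0,0,0,0,0,0,0,0,0,0,0]}}

```text
time: 14.78
tool_pos: [0.4469, 0.2524, 0.0377]
tool_rot: [-3.141, -0.002, 0.1]
contact_force: [-1.2, 1.6, 6.1]
opening: 0.0453
```

{"op": "jog_arm", "data": {"deltas": [0,0,0.2,0,0,0,0,0,0.5,0,0,0,0,0,0.8,0,0,0,0,0,1,0,0,0,0,0,1,0,0,0]}}

```text
time: 15.2
tool_pos: [0.4481, 0.2527, 0.1401]
tool_rot: [-3.14, -0.006, 0.1]
contact_force: [1.3, 0.5, -6.3]
opening: 0.0449
```

{"op": "jog_arm", "data": {"deltas": [0,-0.2,0,0,0,0,0,-0.5,0,0,0,0,0,-0.8,0,0,0,0,0,-1,0,0,0,0]}}

```text
time: 15.53
tool_pos: [0.4445, 0.1498, 0.1345]
tool_rot: [3.14, 0.005, 0.1]
contact_force: [0.6, 1.0, -6.0]
opening: 0.045
```

{"op": "jog_arm", "data": {"deltas": [0,-0.3,0,0,0,0,0,-0.65,0,0,0,0,0,-1,0,0,0,0]}}

```text
time: 15.78
tool_pos: [0.4447, 0.0508, 0.1347]
tool_rot: [-3.141, 0.004, 0.101]
contact_force: [1.0, 0.8, -6.9]
opening: 0.0447
```

{"op": "jog_arm", "data": {"deltas": [0.02,-0.3,0,0,0,0,0.04,-0.6,0,0,0,0,0.06,-0.8,0,0,0,0,0.06,-1,0,0,0,0,0.06,-1,0,0,0,0]}}

```text
time: 16.2
tool_pos: [0.4515, -0.0509, 0.1349]
tool_rot: [3.141, 0.003, 0.097]
contact_force: [0.6, -0.2, -6.3]
opening: 0.0449
```

{"op": "jog_arm", "data": {"deltas": [0,-0.2,0,0,0,0,0,-0.4,0,0,0,0,0,-0.53,0,0,0,0,0,-0.53,0,0,0,0,0,-0.53,0,0,0,0]}}

```text
time: 16.62
tool_pos: [0.4513, -0.1007, 0.1352]
tool_rot: [-3.14, 0.003, 0.098]
contact_force: [-0.7, 0.7, -5.8]
opening: 0.0453
```

```bash
python3 - <<'E'
from h import *
s=robot.observe();print(s['time'],s['tool_pos'],s['tool_rot'],s['opening'])
a,P=snap('wrist','w7'); 
cv2.imwrite('pics/w7b.png',cv2.resize(a[:,:,::-1],(800,600),interpolation=cv2.INTER_CUBIC))
E
```

```text
16.6167 [ 0.4513141  -0.10069532  0.13519155] [-3.13988503e+00  2.83203329e-03  9.80937573e-02] 0.0453341455412197
```

View pics/w7b.png

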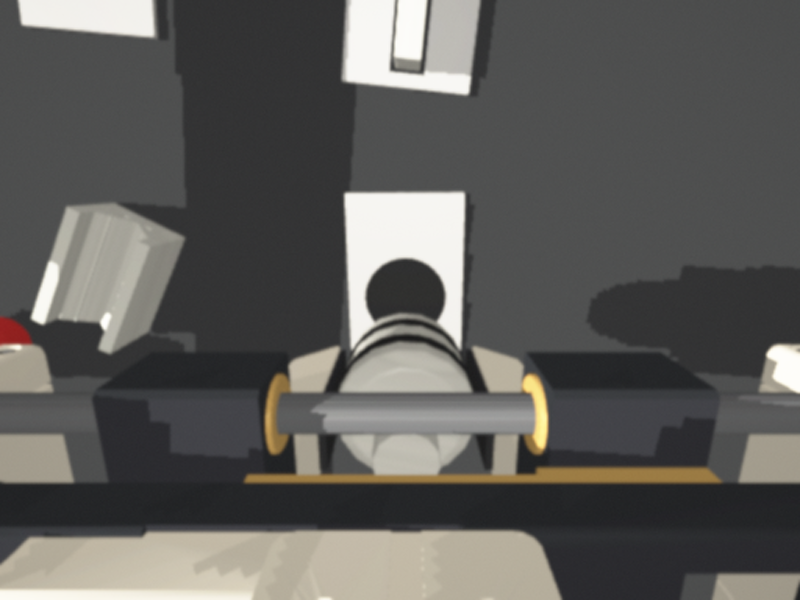

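The picture shows the tile's disc centred at about (405.5,297) with the chuck held upright just behind it, and the bar on its silhouette. The vee block's far-left corner is at (68,207).

```bash
python3 - <<'E'
from h import *
a,P=load('w7')
w=lambda u,v,z:pix2w(P,u*.64,v*.64,z)[:2].round(4)
e=w(406,258,.004);print('disc',w(405.5,297,.004),'top edge',e,'-26mm:',e-.026*np.array([np.cos(.1),np.sin(.1)]))
c=[w(*q,.004) for q in[(345,193),(465,192)]];m=np.mean(c,0);print(m-.065*np.array([np.cos(.11),np.sin(.11)]),c)
# predicted body outline in px for hypothetical chuck offset along tool x
R=np.array(P['R']);th=np.linspace(0,2*np.pi,200)
for off in(-.006,-.003,0,.003):
  c0=np.array([.4513,-.1007])+off*np.array([np.cos(.1),np.sin(.1)])
  for r,h in((.023,.014),(.023,.054),(.017,0.),(.0095,.08)):
    X=np.c_[c0[0]+r*np.cos(th),c0[1]+r*np.sin(th),np.full(200,h+.1352-.0377)]@R.T+P['t'];uv=(X[:,:2]/X[:,2:]*P['fx']+[P['cx'],P['cy']])/.64
    print(off,h,uv.min(0).round(),uv.max(0).round())
E
```

```text
disc [ 0.4499 -0.101 ] top edge [ 0.475  -0.0988] -26mm: [ 0.44912989 -0.10139567]
[ 0.44999285 -0.10138559] [array([ 0.5107, -0.0583]), array([ 0.5185, -0.1302])]
-0.006 0.014 [349. 319.] [460. 422.]
-0.006 0.054 [334. 357.] [475. 484.]
-0.006 0.0 [366. 323.] [443. 395.]
-0.006 0.08 [369. 442.] [439. 503.]
-0.003 0.014 [349. 312.] [461. 416.]
-0.003 0.054 [333. 348.] [475. 476.]
-0.003 0.0 [366. 316.] [443. 389.]
-0.003 0.08 [369. 432.] [439. 493.]
0 0.014 [348. 305.] [461. 410.]
0 0.054 [333. 339.] [476. 468.]
0 0.0 [366. 310.] [443. 382.]
0 0.08 [368. 422.] [439. 484.]
0.003 0.014 [348. 297.] [461. 403.]
0.003 0.054 [333. 330.] [476. 460.]
0.003 0.0 [366. 303.] [444. 376.]
0.003 0.08 [368. 411.] [440. 475.]
```

{"op": "jog_arm", "data": {"deltas": [0.01,0,-0.2,0,0,0,0.01,0,-0.4,0,0,0,0.01,0,-0.6,0,0,0,0.01,0,-0.8,0,0,0,0.01,0,-0.8,0,0,0]}}

```text
time: 17.08
tool_pos: [0.4506, -0.0989, 0.0533]
tool_rot: [-3.138, 0.007, 0.101]
contact_force: [-0.9, 0.3, -5.8]
opening: 0.0453
```

{"op": "jog_arm", "data": {"deltas": [0,0,0,0,0,0,0,0,0,0,0,0,0,0,0,0,0,0,0,0,0,0,0,0]}}

```text
time: 17.42
tool_pos: [0.4541, -0.1011, 0.0579]
tool_rot: [3.14, -0.002, 0.1]
contact_force: [1.0, 0.2, -5.7]
opening: 0.0453
```

{"op": "jog_arm", "data": {"deltas": [-0.01,0,-0.07,0,0,0,-0.01,0,-0.12,0,0,0,-0.01,0,-0.15,0,0,0,-0.01,0,-0.15,0,0,0,-0.01,0,-0.15,0,0,0]}}

```text
time: 17.83
tool_pos: [0.4521, -0.1009, 0.0417]
tool_rot: [-3.141, 0.001, 0.099]
contact_force: [-1.9, 1.1, -2.8]
opening: 0.0451
```

{"op": "jog_arm", "data": {"deltas": [0,0,0,0,0,0,0,0,0,0,0,0]}}

```text
time: 18.0
tool_pos: [0.4522, -0.1009, 0.0417]
tool_rot: [-3.141, 0.0, 0.099]
contact_force: [-1.6, 1.0, -1.1]
opening: 0.0452
```

{"op": "jog_arm", "data": {"deltas": [0,0,0,0,0,0,0,0,0,0,0,0,0,0,0,0,0,0,0,0,0,0,0,0], "claw": 1}}

```text
time: 18.33
tool_pos: [0.4529, -0.1013, 0.042]
tool_rot: [3.141, -0.001, 0.099]
contact_force: [0.6, -0.5, 0.0]
opening: 0.0672
```

{"op": "jog_arm", "data": {"deltas": [0,0,0.15,0,0,0,0,0,0.4,0,0,0,0,0,0.8,0,0,0,0,0,1,0,0,0,0,0,1,0,0,0]}}

```text
time: 18.75
tool_pos: [0.4551, -0.1021, 0.1462]
tool_rot: [3.137, -0.008, 0.1]
contact_force: [0.7, 0.4, 1.1]
opening: 0.0913
```

{"op": "jog_arm", "data": {"deltas": [0,0.2,0.2,0,0,-0.05,0,0.5,0.4,0,0,-0.12,0,0.8,0.5,0,0,-0.2,0,1,0.5,0,0,-0.28,0,1,0.5,0,0,-0.33]}}

```text
time: 19.17
tool_pos: [0.4522, 0.002, 0.192]
tool_rot: [-3.14, -0.001, -0.422]
contact_force: [0.4, -0.1, -1.0]
opening: 0.0915
```

{"op": "jog_arm", "data": {"deltas": [0,0.3,0,0,0,0,0,0.6,0,0,0,0,0,0.84,0,0,0,0,0,0.84,0,0,0,0,0,0.84,0,0,0,0]}}

```text
time: 19.58
tool_pos: [0.4521, 0.0838, 0.1912]
tool_rot: [3.141, 0.001, -0.416]
contact_force: [0.3, -0.1, -0.3]
opening: 0.0918
```

```bash
python3 - <<'E'
from h import *
s=robot.observe();print(s['time'],s['tool_pos'],s['tool_rot'],s['opening'])
a,P=snap('wrist','w8'); 
cv2.imwrite('pics/w8b.png',cv2.resize(a[:,:,::-1],(800,600),interpolation=cv2.INTER_CUBIC))
E
```

```text
19.5833 [0.45207013 0.08376976 0.19116084] [ 3.14103683e+00  5.46452237e-04 -4.16263384e-01] 0.09183576223545882
```

View pics/w8b.png

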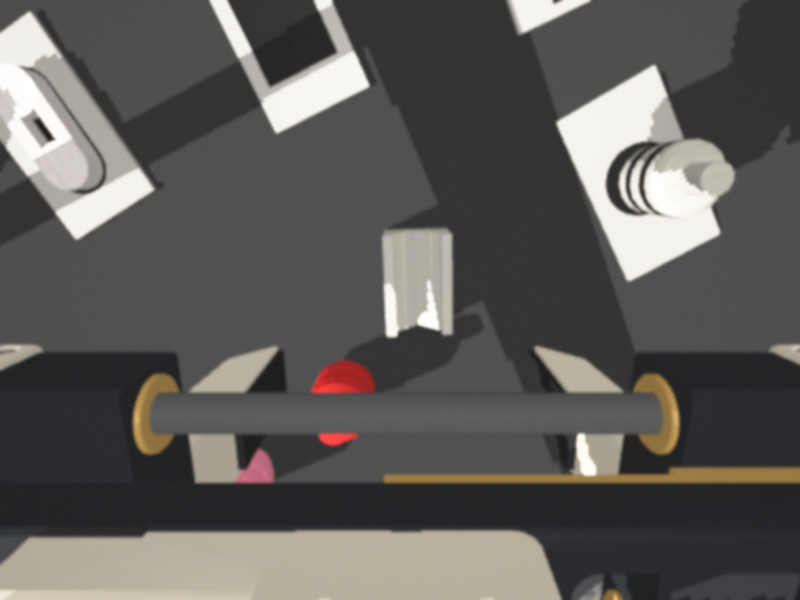

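```bash
python3 - <<'E'
from h import *
a,P=load('w8')
cv2.imwrite('pics/c3.png',cv2.resize(a[140:222,236:300,::-1],(468,600),interpolation=cv2.INTER_CUBIC))
w=lambda u,v,z:pix2w(P,u*.64,v*.64,z)[:2].round(4)
print(7.32)
for f in(231,237,241):
  e=(w(383,f,.04)+w(451,f,.04))/2;n=(w(386,337,.04)+w(452,334,.04))/2;print(f,(e+n)/2,np.linalg.norm(e-n),np.arctan2(*(e-n)[::-1]))
print(np.linalg.norm(w(386,330,.04)-w(452,328,.04)))
E
```

```text
7.32
231 [0.4506   0.074475] 0.0729436254925679 -0.3887801190682928
237 [0.4488  0.07525] 0.06902477815973045 -0.387770171875319
241 [0.447575 0.075775] 0.06635966395333841 -0.3870824681286611
0.04625689137847462
```

View pics/c3.png

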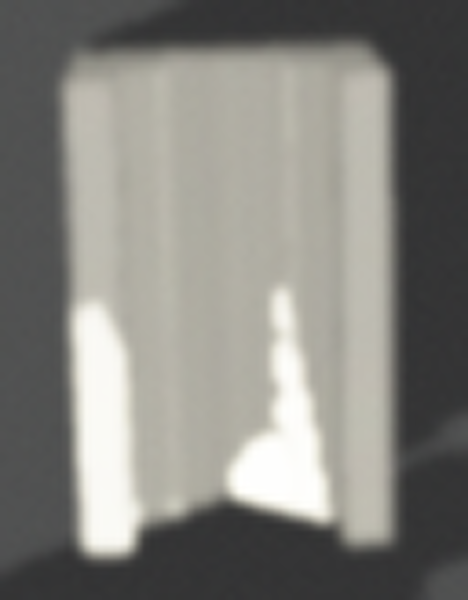

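The crop shows the vee block's top, far edge at row 234 and near edge at row 336 (800 scale), so its centre is (0.4494, 0.075) and its yaw -0.385.

{"op": "jog_arm", "data": {"deltas": [-0.025,-0.09,-0.3,0,0,0.02,-0.025,-0.09,-0.6,0,0,0.02,-0.025,-0.09,-0.9,0,0,0.02,-0.025,-0.09,-0.9,0,0,0.02,-0.025,-0.09,-0.9,0,0,0.02]}}

```text
time: 20.05
tool_pos: [0.4491, 0.073, 0.101]
tool_rot: [3.14, 0.003, -0.389]
contact_force: [0.4, -0.2, 1.6]
opening: 0.0918
```

{"op": "jog_arm", "data": {"deltas": [0,0,-0.3,0,0,0,0,0,-0.6,0,0,0,0,0,-0.83,0,0,0,0,0,-0.83,0,0,0,0,0,-0.83,0,0,0]}}

```text
time: 20.47
tool_pos: [0.4506, 0.0736, 0.0198]
tool_rot: [-3.142, -0.0, -0.388]
contact_force: [0.6, 0.1, 0.7]
opening: 0.0918
```

{"op": "jog_arm", "data": {"deltas": [0,0,0,0,0,0,0,0,0,0,0,0]}}

```text
time: 20.63
tool_pos: [0.4515, 0.0739, 0.0208]
tool_rot: [-3.14, -0.004, -0.388]
contact_force: [0.6, -0.0, -0.3]
opening: 0.0918
```

{"op": "jog_arm", "data": {"deltas": [-0.02,0.01,-0.02,0,0,0,-0.02,0.01,-0.02,0,0,0,-0.02,0.01,-0.02,0,0,0,-0.02,0.01,-0.02,0,0,0,-0.02,0.01,-0.02,0,0,0], "claw": 0, "newtons": 50}}

```text
time: 21.05
tool_pos: [0.448, 0.075, 0.0169]
tool_rot: [-3.142, -0.0, -0.387]
contact_force: [-0.1, -0.8, 0.4]
opening: 0.0632
```

{"op": "jog_arm", "data": {"deltas": [0,0,0,0,0,0,0,0,0,0,0,0,0,0,0,0,0,0,0,0,0,0,0,0,0,0,0,0,0,0]}}

```text
time: 21.47
tool_pos: [0.448, 0.075, 0.0167]
tool_rot: [-3.142, -0.0, -0.388]
contact_force: [0.6, 1.5, 0.3]
opening: 0.0458
```

{"op": "jog_arm", "data": {"deltas": [0,0,0.2,0,0,0,0,0,0.4,0,0,0,0,0,0.6,0,0,0,0,0,0.6,0,0,0]}}

```text
time: 21.8
tool_pos: [0.4493, 0.075, 0.0791]
tool_rot: [-3.14, -0.004, -0.387]
contact_force: [1.1, 0.7, -4.5]
opening: 0.0454
```

{"op": "jog_arm", "data": {"deltas": [0.2,0,0,0,0,0.05,0.45,0,0,0,0,0.1,0.7,0.05,0,0,0,0.16,0.9,0.1,0,0,0,0.21,1,0.13,0,0,0,0.26]}}

```text
time: 22.22
tool_pos: [0.5496, 0.0881, 0.075]
tool_rot: [3.142, 0.0, 0.025]
contact_force: [-0.1, -0.5, -3.8]
opening: 0.0455
```

{"op": "jog_arm", "data": {"deltas": [0.25,0,0,0,0,0,0.5,0,0,0,0,0,0.75,0,0,0,0,0,0.99,0,0,0,0,0,0.99,0,0,0,0,0]}}

```text
time: 22.63
tool_pos: [0.6501, 0.0875, 0.0743]
tool_rot: [3.141, -0.002, 0.02]
contact_force: [-0.7, -0.1, -5.1]
opening: 0.0453
```

{"op": "jog_arm", "data": {"deltas": [0,0,0,0,0,0,0,0,0,0,0,0,0,0,0,0,0,0]}}

```text
time: 22.88
tool_pos: [0.6453, 0.088, 0.0753]
tool_rot: [3.142, 0.003, 0.021]
contact_force: [1.0, 0.6, -5.3]
opening: 0.0455
```

{"op": "jog_arm", "data": {"deltas": [0.01,0.005,-0.12,0,0,0,0.01,0.005,-0.25,0,0,0,0.01,0.005,-0.35,0,0,0,0.01,0.005,-0.45,0,0,0,0.01,0.005,-0.45,0,0,0]}}

```text
time: 23.3
tool_pos: [0.646, 0.0885, 0.0288]
tool_rot: [3.141, 0.005, 0.021]
contact_force: [-1.4, 0.6, -5.8]
opening: 0.0459
```

{"op": "jog_arm", "data": {"deltas": [0,0,0,0,0,0,0,0,0,0,0,0,0,0,0,0,0,0]}}

```text
time: 23.55
tool_pos: [0.6484, 0.0885, 0.0326]
tool_rot: [3.141, -0.002, 0.021]
contact_force: [-0.4, 0.5, -5.2]
opening: 0.0456
```

{"op": "jog_arm", "data": {"deltas": [-0.01,0,-0.04,0,0,0,-0.01,0,-0.08,0,0,0,-0.01,0,-0.11,0,0,0,-0.01,0,-0.11,0,0,0,-0.01,0,-0.11,0,0,0]}}

```text
time: 23.97
tool_pos: [0.6469, 0.0885, 0.0207]
tool_rot: [3.142, -0.0, 0.021]
contact_force: [-0.2, -0.4, -2.9]
opening: 0.0459
```

{"op": "jog_arm", "data": {"deltas": [0,0,0,0,0,0,0,0,0,0,0,0,0,0,0,0,0,0]}}

```text
time: 24.22
tool_pos: [0.6469, 0.0885, 0.0208]
tool_rot: [3.141, -0.0, 0.021]
contact_force: [-0.6, -0.8, -2.7]
opening: 0.0458
```

Release, lift, and back off to look at everything.

{"op": "jog_arm", "data": {"deltas": [0,0,0,0,0,0,0,0,0,0,0,0,0,0,0,0,0,0,0,0,0,0,0,0], "claw": 0.8}}

```text
time: 24.55
tool_pos: [0.6472, 0.0885, 0.0212]
tool_rot: [3.141, -0.001, 0.021]
contact_force: [-0.6, 0.7, -0.1]
opening: 0.0676
```

{"op": "jog_arm", "data": {"deltas": [0,0,0.2,0,0,0,0,0,0.5,0,0,0,0,0,0.8,0,0,0,0,0,1,0,0,0]}}

```text
time: 24.88
tool_pos: [0.6479, 0.0885, 0.1239]
tool_rot: [3.141, -0.004, 0.021]
contact_force: [-0.0, -0.3, 0.3]
opening: 0.0734
```

{"op": "jog_arm", "data": {"deltas": [-0.3,0,0.3,0,0,0,-0.6,0,0.6,0,0,0,-0.8,0,0.9,0,0,0,-1,0,1,0,0,0,-1,0,1,0,0,0]}}

```text
time: 25.3
tool_pos: [0.5456, 0.0888, 0.2249]
tool_rot: [-3.142, -0.005, 0.022]
contact_force: [1.4, 0.4, 0.2]
opening: 0.0733
```

{"op": "jog_arm", "data": {"deltas": [-0.3,0,0.3,0,0,0,-0.6,0,0.5,0,0,0,-0.8,0,0.5,0,0,0,-1,0,0.5,0,0,0,-1,0,0.5,0,0,0]}}

```text
time: 25.72
tool_pos: [0.4444, 0.0887, 0.2708]
tool_rot: [3.142, 0.001, 0.021]
contact_force: [0.2, -0.1, 0.8]
opening: 0.0732
```

```bash
python3 - <<'E'
from h import *
s=robot.observe();print(s['time'],s['tool_pos'],s['tool_rot'],s['opening'],s['contact_force'])
a,P=snap('wrist','w9');snap('scene','s9');snap('side','d9')
cv2.imwrite('pics/w9b.png',cv2.resize(a[:,:,::-1],(800,600),interpolation=cv2.INTER_CUBIC))
E
```

```text
25.7167 [0.44445    0.08866406 0.27079633] [3.14156057e+00 1.20414597e-03 2.14158583e-02] 0.07319712482744058 [ 0.17536292 -0.11906666  0.79327068]
```

View pics/w9b.png

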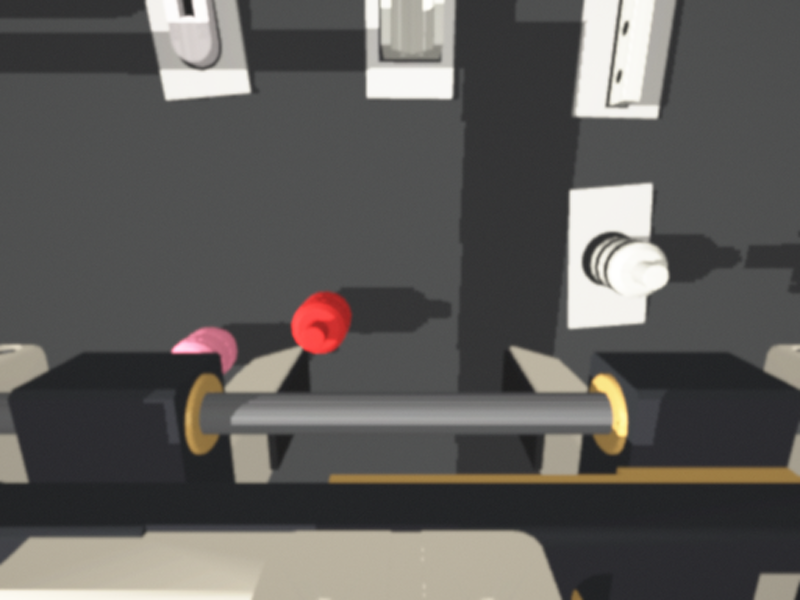

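All four pieces stand on their tiles, with an even margin around each. I'll check once more from the fixed cameras.

```bash
python3 - <<'E'
from h import *
a,_=load('s9');b,_=load('d9')
A=cv2.resize(a[170:280,180:385,::-1],(800,300),interpolation=cv2.INTER_CUBIC);B=cv2.resize(b[155:285,155:310,::-1],(400,300),interpolation=cv2.INTER_CUBIC)
C=cv2.resize(b[:,:,::-1],(400,300)); cv2.imwrite('pics/f.png',np.vstack([A,np.hstack([B,C])]))
E
```

```text
(no output)
```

View pics/f.png

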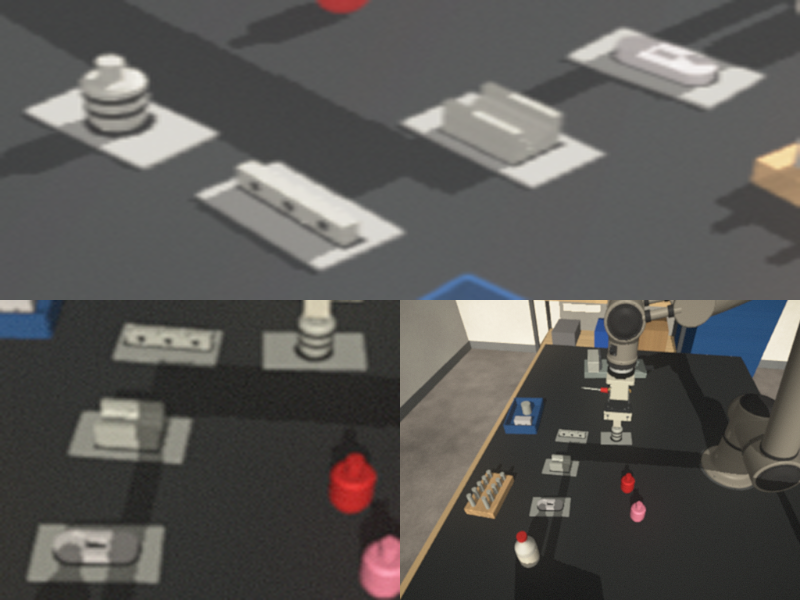

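All four pieces are upright and centred on their silhouettes, the bystanders are untouched, and the gripper is clear.

```bash
python3 -c "
from cell import robot
print(robot.hand_in())"
```

```text
the job is handed in; nothing more can be done
None
```

I placed all four pieces on their own tiles and handed the job in at about 26 s of the 128 s allowed. No verdict was reported.

- **Pieces:** the final wrist, scene and side pictures show the bar, strap, grey banded chuck and vee block upright, released and on their silhouettes. From the tool readings at release, I estimate each centre is within about 1–2 mm of its tile's centre and each heading within about 0.03 rad. I did not re-measure positions after release.
- **Bystanders:** I never went near the oil bottle or the screwdriver, and both look unmoved. The pink and red decoys were not touched either.
- **Gripper:** it was clear of everything at hand-in, with the contact force near zero.
- **Disagreement:** my first readings from the scene and side cameras differed by up to about 10 mm for the pieces and tiles. I placed from the closer wrist-camera measurements instead, which agreed to about 1–2 mm where I measured twice. No check failed.

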